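Plunge the coffee press and hold it off its trivet

TASK

The coffee has steeped: with the press standing on its trivet, push the plunger slowly and steadily all the way down to its stop, taking a few seconds over it. Then lift the press by its handle about 15 cm straight up off the trivet, level all the way, and finish while still holding it there over the trivet, steady and level, plunger still down. Leave the mug, the milk jug and the sugar jar where they are.

Things in the scene. Friction and masses are not known exactly. Their poses are not given: they have to be found in the camera images.
- press: Stainless-steel coffee press, loose on the trivet: opaque round pot 84 mm across, 136 mm tall, low domed lid 88 mm across above it (top of lid and rod guide at 155 mm), short spout, upright black side handle, plunger with black knob. All one assembly, 0.46 to 0.70 kg in all. Origin: centre of the underside; z up, handle along -x, spout along +x.
- plunger (a joint): How far the press's plunger is pushed down, in m: 0 fully raised, 0.075 at its stop. It slides straight down the pot's axis, takes about 6 to 9 N at a slow push, more when pushed faster, and stays where it is left.
- knob_top (a point): Centre of the flat-domed top of the plunger's black knob, which is 32 mm across and 23 mm tall, on a 6 mm steel rod. On the pot's axis, 255 mm above the pot's underside with the plunger fully raised and 180 mm at the stop. Moves with the plunger.
- handle: The press's black handle; origin: centre of its top end, 126 mm above the pot's underside. The handle is a flat-sided upright bar, 15 mm across (along the press's y), 18 mm deep (its x), its centre line 81 mm from the pot's axis; it runs 88 mm straight down from here. Two 15 mm wide arms, at its top end and near its foot, join it to the pot across a 30 mm gap. Axes as the press.
- trivet: Round cork trivet, 150 mm across and 10 mm thick, fixed on the counter under the press, which stands within 12 mm of its centre. Origin: centre of its underside, at counter height.
- mug: White ceramic mug, 80 mm across and 95 mm tall with a handle, standing loose on the counter; not to be moved. Origin: centre of its underside.
- jug: Steel milk jug, open on top, 86 mm across and 98 mm tall with a wire handle, standing loose on the counter; not to be moved. Origin: centre of its underside.
- jar: Glass sugar jar with a steel lid, 84 mm across and 120 mm tall, standing loose on the counter; not to be moved. Origin: centre of its underside.
There are look-alikes about, which are no part of the job. Leave any brown or purple look-alike of the press alone.

How it is judged:
On the way, in this order (a step that is already met when the one before it is completed fails the run):
1. the plunger is pushed down to its stop (within 3 mm) while the press stands on the trivet (value of joint plunger above 0.072 m and z of press in the frame of trivet below 0.014 m and contact force between press and trivet above 1 N), for 0.2 s.
2. the press is lifted clear of the trivet by its handle, plunger still down (value of joint plunger above 0.07 m and z of press in the frame of trivet above 0.04 m and contact force between the fingers and handle above 2 N), for 0.2 s.
At the end, for the whole second after the job is handed in: The press hangs in the gripper by its handle alone, its underside 10 to 21 cm above the trivet's top and its axis within 5 cm of the trivet's centre, still (under 2 cm/s) and level within 0.13 rad, plunger within 5 mm of its stop; mug, jug and jar within 25 mm of where they started (z of press in the frame of trivet between 0.11 and 0.22 m and horizontal distance between press and trivet below 0.05 m and angle between press's own z axis and vertical below 0.13 rad and linear speed of press below 0.02 m/s and angular speed of press below 0.1 rad/s and value of joint plunger above 0.07 m and contact force between the fingers and handle above 2 N and contact force between press and trivet below 0.1 N and contact force between press and mug below 0.1 N and contact force between press and jug below 0.1 N and contact force between press and jar below 0.1 N and distance of each of mug, jug, jar from where it was at the start of the episode below 0.025 m); the arm keeps its last pose, push and grip.
It fails at once if the plunger is rammed down (faster than 0.15 m/s) (velocity of joint plunger above 0.15 m/s).
It fails at once if the press is tipped by more than 0.3 rad (angle between press's own z axis and vertical above 0.3 rad).
It fails at once if the mug, jug or jar is moved by more than 25 mm (distance of any of mug, jug, jar from where it was at the start of the episode above 0.025 m).
It also fails if it takes over 51 s, if anything falls off the work surface, if the arm or the gripper's body presses on something with over 40 N, if the wrist force passes 120 N, or if a joint passes its speed limit or range.

ROBOT

A 6-joint arm with a two-finger parallel gripper is mounted at the origin on the work surface. World frame = base frame: x ahead of the robot, y to its left, z up, the work surface at z = 0. Lengths are in m, angles in rad, forces in N, time in s.
With the tool pointing down it reaches from about 0.4 to 0.825 m from the base axis. Payload 7 kg.
Tool frame: the origin (TCP) lies midway between the tips of the shut fingers; the grasp point (between the pads) lies 19 mm behind it; z points along the fingers, y is the line along which they close (so a half turn about z gives the same grasp; the last joint's range is limited). The gripper opens to 85 mm and grips with 20 to 120 N. Pads are 22 mm wide; open, the fingers measure 114 mm over their backs; the gripper's body (76 mm by 85 mm) begins 54 mm behind the grasp point. The pads swing forward as they close: fully open they stand 13 mm farther back than shut.
Start: joints at [-0.99, 0.359, 0.012, 0, -1.224, -0.288], TCP at [0.195, -0.646, 0.231] pointing down, gripper open.
Joint ranges: [-3.07, 3.07], [-1.43, 2.12], [-1.02, 1.25], [-3.03, 1.67], [-3.05, -0], [-3.03, 3.03]. Speed limits (rad/s): [2.39, 2.39, 3.01, 3.14, 3.14, 3.14].

INTERFACE

Orientations are given as a unit quaternion [x, y, z, w].
In Python, from cell import manip, vision gives the robot as it stands.
- The arm moves only by the tool move_arm, never from a script. Its argument "moves" is text: rows parted by semicolons, each of 7 numbers parted by spaces: the shift along the tool's x, y, z in cm, then the turn, a rotation vector about the tool's x, y, z in degrees, then the opening, from 0 (shut) to 1 (fully open). In form: x y z ax ay az jaw; .... A call has 1 to 8 rows; each row is the pose to reach, as a shift and turn from the pose commanded when the call began, along the tool's axes at that moment; what a row does not reach only later rows make up. A row lasts 1/10 s, in which the tool goes at most 50 mm and 8.59 degrees, less where a joint would pass 70% of its speed; a pose out of reach is approached as far as the arm can. A call with a gripper value outside its range is refused whole. The fingers move at their own pace and stop on an object; the grip force is fixed at half the most. Time passes only in rows, so rows that repeat a pose let the fingers close. It gives the time, the measured TCP pose, the force, the opening and the grip force at its end, in the units of the state.
- manip.sense(): the state, without advancing time (a new reading comes with each control period).
- vision.snapshot(name): name is "scene" or "top" or "wrist"; returns a dict with "color" (480x640x3 uint8, red, green, blue), "vfov" (degrees; the focal length in pixels is half the picture's height over the tangent of half this angle, whatever the lens; pixels are square), "cx", "cy" (the principal point, pixels), "dist_coeffs" ([k1, k2, p1, p2, k3] as OpenCV has them; the pictures are not rectified), "R" (3x3) and "t" (3): a world point X has camera coordinates R X + t; the wrist camera has in their place "T_tool_cam" (4x4, takes a point from camera to tool coordinates, whose origin is the TCP and whose axes are the flange's). Camera axes: x right, y down, z forward; pixel columns grow to the right and rows downward; lengths in m; the calibration is good to about 2 mm. A picture is of the moment at which its call begins: read the wrist's pose just before it. There is no depth.
- manip.close_job(): hands the job in; it is judged then, once.
Trained networks look in a picture, given as the dict that the camera call returned (one of the last four; its "shot" number tells which), for a name from the list of things; names that differ only in an ending like _2 or _b are one class to them, and where a whole thing is asked for, a point or a joint stands for the part that bears it (a point fixed in the world has none). Each returns a list of dicts, best first, with "score" (0 to 1); they miss things now and then, are a little off and sometimes report something else, mostly with a low value. They report only what shows in the picture. A call takes as long as a camera call. They do not tell look-alikes from the thing itself.
- vision.masks_of(picture, thing): "pixels" (480x640 bool, what is visible of it).
- vision.landmark_of(picture, thing): "point" ([x, y, z] in m, in the coordinates of the camera as it stood for that picture, good to about 4 mm: a listed point, or the origin of a listed thing).
The state is a dict: "t": time; "joints": joint angles; "joint_velocities": joint speeds; "joint_efforts": joint torques, N m; "position": TCP position; "orientation": TCP orientation; "force": force on the tool from outside, world axes, zero at the start; "moment": the same for the moment, N m; "opening": finger opening in m; "finger_force": force on a finger pad.
Only numpy, scipy, OpenCV 4.12 (cv2) and the standard library are available. Lean on these libraries where they do the work, as an engineer would, in place of code of your own. Each camera call takes 0.05 s, during which the arm holds its last target. There are 200 camera calls.

## Working session

There is one attempt and no reset: what is moved stays moved. The work goes in short steps, Python scripts to look and compute and a tool call to move; the robot and the scene stay as the last step left them, time stands still between calls to the robot, and variables do not carry over. Pictures are saved under pics/ and viewed, at most 10 in all, crops included, and the job is handed in when it is done.

Besides the shell and the picture viewer there is one more tool, called after "Call:" by a JSON object that holds its "method" and its "body". move_arm: Moves the arm, as the interface text tells. Its arguments: {"type":"object","properties":{"moves":{"type":"string"}},"required":["moves"]}

```bash
mkdir -p pics
cat > h.py <<'E'
import numpy as np, cv2
from cell import manip, vision
from scipy.spatial.transform import Rotation as Ro
def world(s,p,st=None):
    if 'R' in s: return np.array(s['R']).T@(np.array(p)-np.array(s['t']))
    T=np.array(s['T_tool_cam']); q=T[:3,:3]@p+T[:3,3]
    return Ro.from_quat(st['orientation']).apply(q)+np.array(st['position'])
def pix(s,p):
    f=240/np.tan(np.radians(s['vfov'])/2);K=np.array([[f,0,s['cx']],[0,f,s['cy']],[0,0,1]])
    return cv2.projectPoints(np.array([p],float),np.zeros(3),np.zeros(3),K,np.array(s['dist_coeffs'],float))[0].ravel()
def save(s,n,crop=None,k=1):
    c=s['color'][:,:,::-1]
    if crop: a,b,d,e=crop; c=c[b:e,a:d]
    cv2.imwrite('pics/'+n,cv2.resize(c,None,fx=k,fy=k))
E
python3 - <<'E'
from h import *
for n in ('scene','top'):
    s=vision.snapshot(n); save(s,n+'.png')
    for th in ('press','knob_top','handle','trivet','mug','jug','jar'):
        for d in vision.landmark_of(s,th):
            print(n,th,round(d['score'],2),world(s,d['point']).round(3),pix(s,d['point']).round())
st=manip.sense();print(st['t'],st['position'],st['orientation'],st['force'])
E
```

```text
scene press 0.92 [ 0.405 -0.025 -0.   ] [247. 210.]
scene press 0.92 [0.726 0.168 0.003] [407. 236.]
scene press 0.88 [ 0.599 -0.006  0.013] [315. 254.]
scene knob_top 0.78 [ 0.6   -0.008  0.254] [315. 219.]
scene knob_top 0.49 [0.717 0.17  0.259] [422. 189.]
scene knob_top 0.48 [ 0.412 -0.03   0.259] [233. 166.]
scene handle 0.85 [ 0.458 -0.09   0.128] [238. 225.]
scene handle 0.82 [ 0.58  -0.086  0.135] [282. 259.]
scene handle 0.79 [0.778 0.118 0.127] [420. 249.]
scene trivet 0.85 [ 0.605 -0.004  0.001] [318. 257.]
scene mug 0.8 [ 0.579  0.253 -0.001] [380. 172.]
scene jug 0.75 [ 0.591 -0.212  0.001] [251. 322.]
scene jar 0.66 [ 0.795 -0.021  0.   ] [378. 317.]
scene jar 0.62 [ 0.6   -0.008  0.013] [315. 255.]
top press 0.8 [ 0.411 -0.033  0.   ] [333. 350.]
top press 0.78 [ 0.597 -0.01   0.009] [322. 257.]
top press 0.76 [ 0.725  0.17  -0.001] [238. 197.]
top knob_top 0.84 [ 0.604 -0.012  0.248] [319. 236.]
top knob_top 0.73 [0.725 0.171 0.253] [203. 158.]
top knob_top 0.64 [ 0.411 -0.034  0.251] [334. 368.]
top handle 0.86 [ 0.579 -0.091  0.135] [366. 260.]
top handle 0.61 [0.779 0.113 0.126] [255. 152.]
top handle 0.57 [ 0.458 -0.092  0.124] [367. 330.]
top handle 0.35 [0.58  0.252 0.002] [195. 265.]
top trivet 0.54 [0.58  0.25  0.002] [196. 265.]
top jug 0.58 [ 0.588 -0.214  0.   ] [421. 262.]
top jar 0.62 [ 0.793 -0.025 -0.003] [330. 167.]
0.8 [ 0.19481322 -0.64625214  0.23132783] [-1.45890707e-01  9.89300713e-01 -1.27386879e-05  8.31876660e-07] [-0.84427888 -0.06229168  1.26189244]
```

View pics/scene.png

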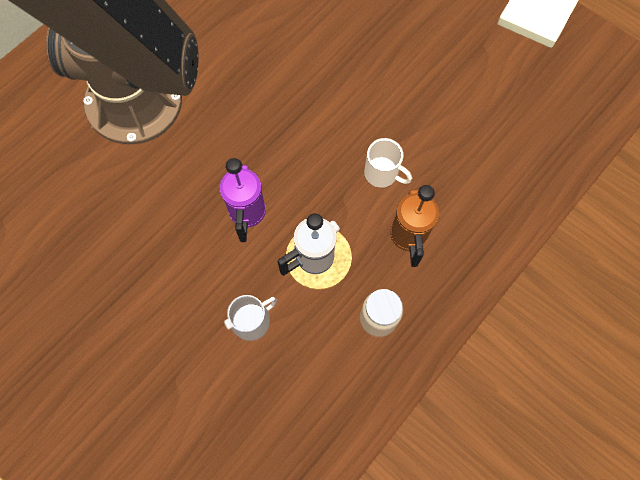

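View pics/top.png

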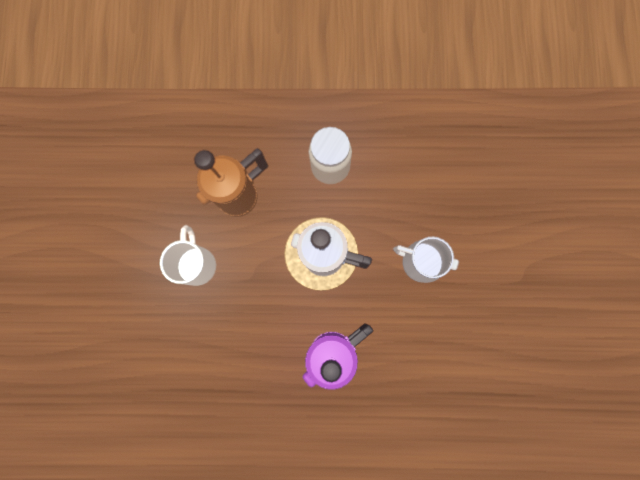

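Candidates in the scene picture are purple (247,210), brown (407,236) and steel (315,254), which stands on the cork trivet. I choose the steel one. The mug is at (380,172), the jug at (251,322) and the jar at (378,317). I'll check the choice in a close crop and plan the approach.

```bash
cat >> h.py <<'E'
def go(target,yaw_y=None):
    "shift (cm) and turn (deg) in tool axes to a world TCP target, tool down, closing axis at yaw_y deg"
    st=manip.sense(); R=Ro.from_quat(st['orientation'])
    out=[(R.inv().apply(np.array(target)-st['position'])*100).round(2)]
    if yaw_y is not None:
        a=np.radians(yaw_y); y=np.array([np.cos(a),np.sin(a),0]); z=np.array([0,0,-1.]); x=np.cross(y,z)
        out.append(np.degrees((R.inv()*Ro.from_matrix(np.c_[x,y,z])).as_rotvec()).round(1))
    print('go',*out)
E
python3 - <<'E'
from h import *
s=vision.snapshot('scene'); save(s,'crop.png',(230,180,400,310),4)
P=[]
for th in ('press','knob_top','handle'):
    d=[world(s,d['point']) for d in vision.landmark_of(s,th)]
    print(th,[x.round(3) for x in d if abs(x[0]-.59)<.03 and abs(x[1]+.05)<.06])
s=vision.snapshot('wrist'); print(np.round(s['T_tool_cam'],3), s['vfov'])
go((.52,-.15,.36),166)
E
```

```text
press [array([ 0.6  , -0.005,  0.015])]
knob_top [array([ 0.602, -0.01 ,  0.251])]
handle [array([ 0.576, -0.085,  0.138])]
[[-0.    -0.95  -0.311  0.081]
 [ 1.    -0.     0.001 -0.001]
 [-0.001 -0.311  0.95  -0.144]
 [ 0.     0.     0.     1.   ]] 63.56320782781089
go [-45.46  38.13 -12.87] [ -0.    0.  -59.2]
```

View pics/crop.png

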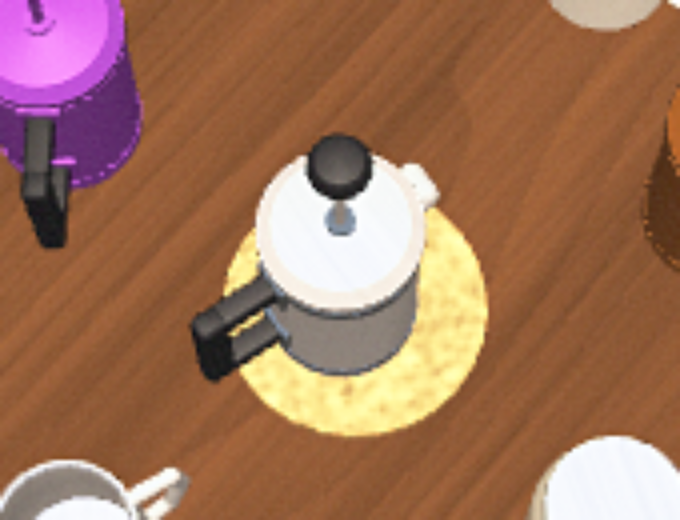

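The crop shows the steel press on the cork trivet. Its knob is at about (314,221) in the full picture and its handle at (282,265), pointing left and down, so the choice holds. Now I'll go above the knob with the fingers shut.

Call:
{"method": "move_arm", "body": {"moves": "-2 2 -4 0 0 0 0; -5 5 -7 0 0 0 0; -8.5 7.5 -9 0 0 0 0; -12 10.5 -11 0 0 0 0; -15.5 13.5 -12 0 0 0 0; -19 16.5 -13 0 0 0 0; -22.5 19.5 -13 0 0 0 0; -26 22.5 -13 0 0 0 0"}}

```text
t: 1.85
position: [0.3795, -0.3541, 0.362]
orientation: [-0.146, 0.989, -0.0, 0.001]
force: [1.0, -0.2, -0.5]
opening: 0.0
finger_force: 0.0
```

Call:
{"method": "move_arm", "body": {"moves": "-3.5 3 0 0 0 -8 0; -7 6 0 0 0 -16 0; -10.5 9 0 0 0 -24 0; -14 12 0 0 0 -32 0; -17.5 15 0 0 0 -40 0; -21 18 0 0 0 -48 0; -25 21.5 0 0 0 -55 0; -29 24.5 0 0 0 -59.2 0"}}

```text
t: 2.65
position: [0.5844, -0.0381, 0.362]
orientation: [-0.617, 0.787, -0.0, 0.001]
force: [0.8, -1.3, 0.5]
opening: 0.0
finger_force: 0.0
```

Call:
{"method": "move_arm", "body": {"moves": "0 0 0 0 0 0 0; 0 0 0 0 0 0 0; 0 0 0 0 0 0 0"}}

```text
t: 2.95
position: [0.5836, -0.0404, 0.3614]
orientation: [-0.615, 0.788, -0.0, -0.0]
force: [0.5, 0.5, -0.0]
opening: -0.0002
finger_force: 0.0
```

```bash
cat >> h.py <<'E'
def wl(things,name=None,near=(.595,-.04)):
    st=manip.sense(); s=vision.snapshot('wrist')
    if name: save(s,name)
    for th in things:
        for d in vision.landmark_of(s,th):
            w=world(s,d['point'],st)
            if np.hypot(*(w[:2]-near))<.12: print(th,round(d['score'],2),w.round(4),pix(s,d['point']).round())
    print(st['t'],np.round(st['position'],4),np.round(st['orientation'],4),np.round(st['force'],1),st['opening'],st['finger_force'])
E
python3 - <<'E'
from h import *
wl(('press','knob_top','handle','trivet'),'w1.png')
go((.602,-.01,.27),166)
E
```

```text
press 0.69 [ 0.6037 -0.0132  0.0115] [302. 204.]
handle 0.63 [ 0.5747 -0.0927  0.1373] [308. 145.]
2.95 [ 0.5836 -0.0404  0.3614] [-6.153e-01  7.883e-01 -1.000e-04 -0.000e+00] [ 0.5  0.5 -0. ] -0.00022711676829462757 0.0
go [-3.45 -1.03  9.18] [-0.   0.  -0.1]
```

View pics/w1.png

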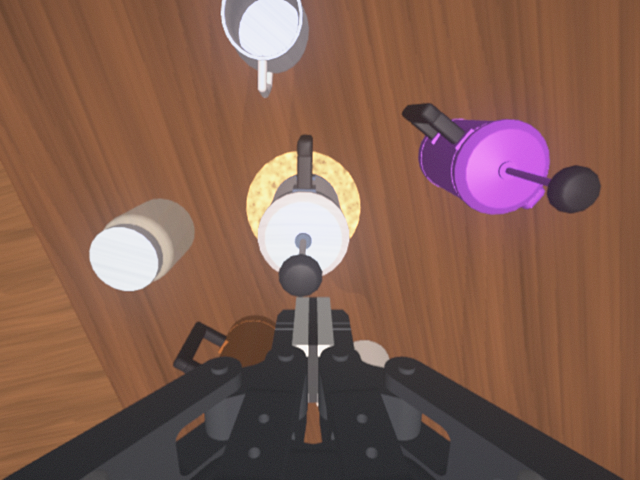

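The wrist picture shows the knob at (300,275), the handle top at (306,145) and the trivet around (303,207). The fingers are at (313,300), and the handle lies almost along the tool's x axis.

```bash
cat >> h.py <<'E'
def ray(s,st,uv,z):
    f=240/np.tan(np.radians(s['vfov'])/2);K=np.array([[f,0,s['cx']],[0,f,s['cy']],[0,0,1]])
    n=cv2.undistortPoints(np.array([[uv]],float),K,np.array(s['dist_coeffs'],float)).ravel()
    o=world(s,np.zeros(3),st); d=world(s,np.array([*n,1.]),st)-o
    return (o+d*(z-o[2])/d[2]).round(4)
E
python3 - <<'E'
from h import *
st=manip.sense()
s=vision.snapshot('wrist')
print('knob',ray(s,st,(300,274),.254),'rod foot',ray(s,st,(302.5,240),.165))
for n in ('scene','top'):
    s=vision.snapshot(n)
    for th in ('knob_top','handle','trivet','press'):
        for d in vision.landmark_of(s,th):
            w=world(s,d['point'])
            if np.hypot(w[0]-.59,w[1]+.04)<.08: print(n,th,w.round(4))
for k in ((.602,-.01),(.603,-.009)): go((*k,.27),166)
E
```

```text
knob [ 0.5985 -0.0169  0.254 ] rod foot [ 0.5999 -0.0131  0.165 ]
scene knob_top [ 0.6053 -0.009   0.2526]
scene handle [ 0.577  -0.0901  0.1338]
scene trivet [ 0.6052 -0.0077  0.0032]
scene press [ 0.6003 -0.0042  0.0125]
top handle [ 0.5766 -0.0908  0.1344]
go [-3.35 -1.03  9.13] [ 0. -0. -0.]
go [-3.48 -1.1   9.13] [ 0. -0. -0.]
```

Call:
{"method": "move_arm", "body": {"moves": "-1.6 -0.5 1.5 0 0 0 0; -3.2 -1 3 0 0 0 0; -3.2 -1 5 0 0 0 0; -3.2 -1 6.5 0 0 0 0; -3.2 -1 7.5 0 0 0 0; -3.2 -1 8.3 0 0 0 0; -3.2 -1 8.5 0 0 0 0; -3.2 -1 8.5 0 0 0 0"}}

```text
t: 4.55
position: [0.6015, -0.0113, 0.2762]
orientation: [-0.616, 0.788, -0.0, -0.0]
force: [0.8, 0.0, -0.1]
opening: -0.0002
finger_force: 0.0
```

Run:
```python
from h import *
wl(('knob_top','handle'),'w2.png')
for n in ('scene','top'):
    s=vision.snapshot(n); save(s,n+'2.png',(240,170,390,280),4)
```

```text
knob_top 0.83 [ 0.6026 -0.0123  0.2523] [309. 290.]
handle 0.93 [ 0.5744 -0.0904  0.1389] [322. 109.]
4.55 [ 0.6015 -0.0113  0.2762] [-6.155e-01  7.881e-01 -0.000e+00 -1.000e-04] [ 0.8  0.  -0.1] -0.00019320964982683604 0.0
```

View pics/w2.png

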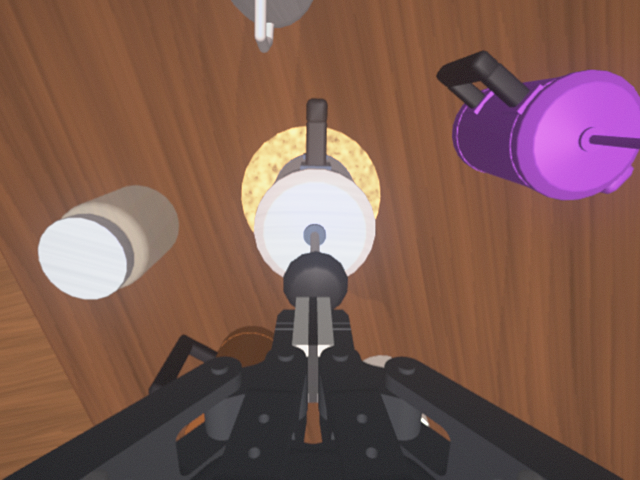

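The fingers, at about (313,300), are centred on the knob at (315,283). The handle at (317,130) points straight along the tool's x axis. Now the slow push.

Call:
{"method": "move_arm", "body": {"moves": "0 0 0.25 0 0 0 0; 0 0 0.5 0 0 0 0; 0 0 0.75 0 0 0 0; 0 0 1 0 0 0 0; 0 0 1.25 0 0 0 0; 0 0 1.5 0 0 0 0; 0 0 1.75 0 0 0 0; 0 0 2 0 0 0 0"}}

```text
t: 5.6
position: [0.6014, -0.0114, 0.2561]
orientation: [-0.616, 0.788, -0.0, -0.0]
force: [0.7, 0.7, -0.4]
opening: 0.0
finger_force: 0.0
```

Call:
{"method": "move_arm", "body": {"moves": "0 0 0.2 0 0 0 0; 0 0 0.4 0 0 0 0; 0 0 0.6 0 0 0 0; 0 0 0.8 0 0 0 0; 0 0 1 0 0 0 0; 0 0 1.2 0 0 0 0; 0 0 1.4 0 0 0 0; 0 0 1.6 0 0 0 0"}}

```text
t: 6.4
position: [0.6017, -0.0116, 0.2414]
orientation: [-0.616, 0.788, -0.001, 0.001]
force: [-2.5, 0.3, 5.8]
opening: -0.0002
finger_force: 3.0
```

Call:
{"method": "move_arm", "body": {"moves": "0 0 0.25 0 0 0 0; 0 0 0.5 0 0 0 0; 0 0 0.75 0 0 0 0; 0 0 1 0 0 0 0; 0 0 1.25 0 0 0 0; 0 0 1.5 0 0 0 0; 0 0 1.75 0 0 0 0; 0 0 2 0 0 0 0"}}

```text
t: 7.2
position: [0.6017, -0.0115, 0.2213]
orientation: [-0.616, 0.788, -0.001, 0.001]
force: [-2.1, -0.2, 6.7]
opening: -0.0002
finger_force: 3.1
```

Call:
{"method": "move_arm", "body": {"moves": "0 0 0.25 0 0 0 0; 0 0 0.5 0 0 0 0; 0 0 0.75 0 0 0 0; 0 0 1 0 0 0 0; 0 0 1.25 0 0 0 0; 0 0 1.5 0 0 0 0; 0 0 1.75 0 0 0 0; 0 0 2 0 0 0 0"}}

```text
t: 8.0
position: [0.6017, -0.0115, 0.2013]
orientation: [-0.616, 0.788, -0.0, 0.0]
force: [-2.6, 0.0, 6.8]
opening: -0.0001
finger_force: 3.1
```

Call:
{"method": "move_arm", "body": {"moves": "0 0 0.2 0 0 0 0; 0 0 0.4 0 0 0 0; 0 0 0.6 0 0 0 0; 0 0 0.8 0 0 0 0; 0 0 1 0 0 0 0; 0 0 1.1 0 0 0 0; 0 0 1.2 0 0 0 0; 0 0 1.2 0 0 0 0"}}

```text
t: 8.8
position: [0.6023, -0.0116, 0.1907]
orientation: [-0.616, 0.788, -0.001, 0.001]
force: [-4.8, 0.2, 12.8]
opening: 0.0002
finger_force: 6.4
```

Call:
{"method": "move_arm", "body": {"moves": "0 0 0.1 0 0 0 0; 0 0 0.2 0 0 0 0; 0 0 0.3 0 0 0 0; 0 0 0.3 0 0 0 0; 0 0 0.3 0 0 0 0; 0 0 0.3 0 0 0 0"}}

```text
t: 9.4
position: [0.6038, -0.0117, 0.1907]
orientation: [-0.616, 0.788, -0.003, 0.003]
force: [-6.6, 0.5, 27.2]
opening: 0.0
finger_force: 13.7
```

The plunger has stopped: z holds at 0.1907 while the force has risen to 27 N. Now I'll rise, move out above the handle and open the fingers.

Call:
{"method": "move_arm", "body": {"moves": "0 0 -1 0 0 0 0; 0 0 -3 0 0 0 0; 0 0 -6 0 0 0 0; 1 0 -9 0 0 0 1; 3 0 -9 0 0 0 1; 4 0 -9 0 0 0 1; 4 0 -9 0 0 0 1; 4 0 -9 0 0 0 1"}}

```text
t: 10.2
position: [0.5913, -0.0503, 0.2744]
orientation: [-0.615, 0.788, 0.0, -0.001]
force: [0.5, 0.5, -0.0]
opening: 0.0725
finger_force: 0.0
```

Run:
```python
from h import *
wl(('press','knob_top','handle'),'w3.png')
for n in ('scene','top'):
    s=vision.snapshot(n)
    for th in ('knob_top','handle','press'):
        for d in vision.landmark_of(s,th):
            w=world(s,d['point'])
            if np.hypot(w[0]-.59,w[1]+.04)<.08: print(n,th,w.round(4))
```

```text
press 0.82 [ 0.6003 -0.0166  0.0068] [311. 224.]
knob_top 0.66 [ 0.6039 -0.014   0.19  ] [307. 304.]
handle 0.83 [ 0.5761 -0.0928  0.1386] [318. 166.]
10.2 [ 0.5913 -0.0503  0.2744] [-6.152e-01  7.884e-01  4.000e-04 -6.000e-04] [ 0.5  0.5 -0. ] 0.07247432498341708 0.0
scene handle [ 0.5774 -0.0855  0.1369]
scene press [ 0.6    -0.0027  0.0132]
top knob_top [ 0.6028 -0.0141  0.188 ]
top handle [ 0.581  -0.0913  0.1368]
top press [ 0.5956 -0.0138  0.0055]
```

View pics/w3.png

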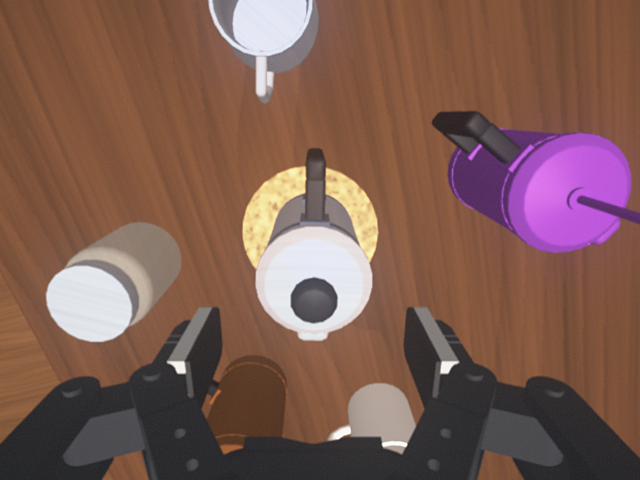

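Run:
```python
from h import *
st=manip.sense(); s=vision.snapshot('wrist')
c=s['color'].astype(int).sum(2)
for r in (156,162,170,180,195,210):
    x=np.where(c[r,295:340]<200)[0]+295; u=(x.min()+x.max())/2
    print(r,x.min(),x.max(),ray(s,st,(u,r),.136))
print('knob',ray(s,st,(313.5,300),.18),'spout',ray(s,st,(312.5,336),.13), st['position'])
R=Ro.from_quat(st['orientation']).as_matrix(); print(R.round(3)[:2,:2])
```

```text
156 308 324 [ 0.5765 -0.0994  0.136 ]
162 307 325 [ 0.5775 -0.0952  0.136 ]
170 308 325 [ 0.5785 -0.0896  0.136 ]Traceback (most recent call last):
  File "<stdin>", line 5, in <module>
    return umr_minimum(a, axis, None, out, keepdims, initial, where)
ValueError: zero-size array to reduction operation minimum which has no identity
```

Run:
```python
from h import *
st=manip.sense(); print(st['t'],st['position'])
go((.580,-.089,.175),166); go((.580,-.089,.095),166)
```

```text
10.85 [ 0.59166427 -0.05017404  0.2753055 ]
go [ 4.05  0.19 10.03] [-0.  0. -0.]
go [ 4.05  0.19 18.03] [-0.  0. -0.]
```

Call:
{"method": "move_arm", "body": {"moves": "2 0.2 1 0 0 0 0.6; 4 0.2 3 0 0 0 0.6; 4 0.2 6 0 0 0 0.6; 4 0.2 9 0 0 0 0.6; 4 0.2 11 0 0 0 0.6; 4 0.2 11 0 0 0 0.6"}}

```text
t: 11.45
position: [0.5781, -0.0887, 0.1624]
orientation: [-0.615, 0.788, 0.002, -0.002]
force: [-0.4, 0.2, 0.1]
opening: 0.0515
finger_force: 0.0
```

Run:
```python
from h import *
wl(('handle','knob_top'),'w4.png')
```

```text
handle 0.95 [ 0.5736 -0.0885  0.1373] [321. 289.]
11.45 [ 0.5781 -0.0887  0.1624] [-0.6152  0.7883  0.0016 -0.0022] [-0.4  0.2  0.1] 0.051545024170147447 0.0
```

View pics/w4.png

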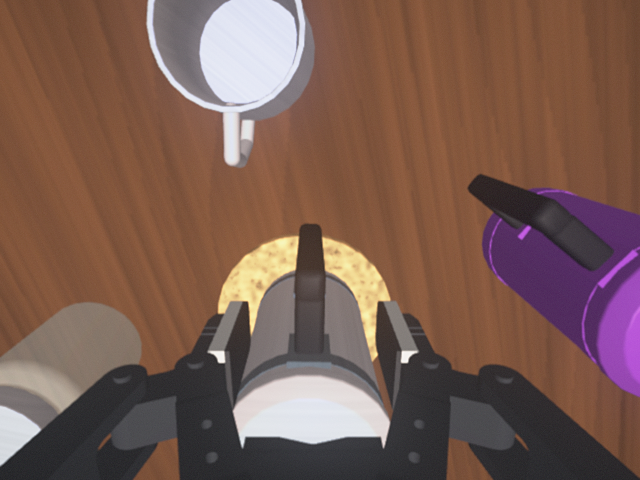

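The handle top at (311,270) lies midway between the fingertips at (248,305) and (378,305). Now I'll descend and close.

Call:
{"method": "move_arm", "body": {"moves": "0 0 1.5 0 0 0 0.6; 0 0 3 0 0 0 0.6; 0 0 4.5 0 0 0 0.6; 0 0 5.5 0 0 0 0.6; 0 0 6.2 0 0 0 0.6; 0 0 6.6 0 0 0 0.6; 0 0 6.6 0 0 0 0.6; 0 0 6.6 0 0 0 0.6"}}

```text
t: 12.4
position: [0.5804, -0.0885, 0.0999]
orientation: [-0.616, 0.788, -0.0, 0.0]
force: [0.6, -0.0, -0.4]
opening: 0.0514
finger_force: 0.0
```

Call:
{"method": "move_arm", "body": {"moves": "0 0 0.4 0 0 0 0.5; 0 0 0.4 0 0 0 0.35; 0 0 0.4 0 0 0 0.25; 0 0 0.4 0 0 0 0; 0 0 0.4 0 0 0 0; 0 0 0.4 0 0 0 0; 0 0 0.4 0 0 0 0; 0 0 0.4 0 0 0 0"}}

```text
t: 13.2
position: [0.5802, -0.0886, 0.0955]
orientation: [-0.616, 0.788, -0.0, 0.0]
force: [-0.1, -0.2, 2.1]
opening: 0.0141
finger_force: 58.8
```

Call:
{"method": "move_arm", "body": {"moves": "0 0 -0.2 0 0 0 0; 0 0 -0.4 0 0 0 0; 0 0 -0.6 0 0 0 0; 0 0 -0.9 0 0 0 0; 0 0 -1.2 0 0 0 0; 0 0 -1.5 0 0 0 0; 0 0 -1.5 0 0 0 0; 0 0 -1.5 0 0 0 0"}}

```text
t: 14.0
position: [0.58, -0.0885, 0.1104]
orientation: [-0.615, 0.788, -0.0, 0.0]
force: [0.3, -0.3, -5.5]
opening: 0.0146
finger_force: 58.4
```

```bash
cat >> h.py <<'E'
def tilt():
    st=manip.sense(); print(np.round(st['position'],4),np.round(st['force'],1),np.round(st['moment'],2),st['opening'],round(st['finger_force'],1))
    for n in ('scene','top'):
        s=vision.snapshot(n); g={}
        for th in ('knob_top','handle','press'):
            for d in vision.landmark_of(s,th):
                w=world(s,d['point'])
                if np.hypot(w[0]-.59,w[1]+.04)<.1: g.setdefault(th,w); print(n,th,w.round(4))
        if 'knob_top' in g and 'press' in g: print('axis tilt',((g['knob_top']-g['press'])[:2]/.18).round(3))
E
python3 -c "
from h import *
tilt(); save(vision.snapshot('scene'),'s5.png',(250,180,390,285),5)"
```

```text
[ 0.58   -0.0885  0.1104] [ 0.3 -0.3 -5.5] [-0.41  0.09 -0.01] 0.014606059016784962 58.4
scene knob_top [ 0.5993 -0.0094  0.2048]
scene handle [ 0.5774 -0.0881  0.153 ]
scene press [ 0.5998 -0.0076  0.027 ]
axis tilt [-0.003 -0.01 ]
```

View pics/s5.png

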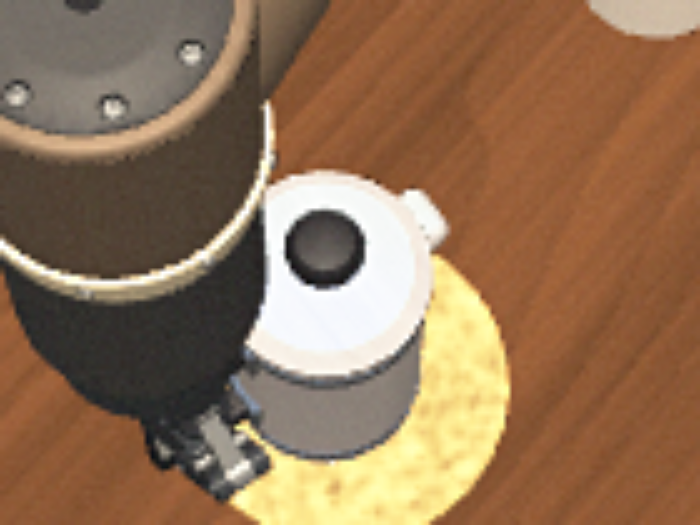

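The press hangs clear of the trivet and level: its underside is at 0.027, the load is 5.5 N and the tilt is about 0.01. The knob is at (316,229) in the full picture. Now I'll lift it the rest of the way.

Call:
{"method": "move_arm", "body": {"moves": "0 0 -0.2 0 0 0 0; 0 0 -0.6 0 0 0 0; 0 0 -1.1 0 0 0 0; 0 0 -1.7 0 0 0 0; 0 0 -2.3 0 0 0 0; 0 0 -2.9 0 0 0 0; 0 0 -3.4 0 0 0 0; 0 0 -3.7 0 0 0 0"}}

```text
t: 15.25
position: [0.5802, -0.0885, 0.148]
orientation: [-0.616, 0.788, -0.0, 0.0]
force: [0.3, -0.5, -5.4]
opening: 0.0141
finger_force: 58.4
```

Call:
{"method": "move_arm", "body": {"moves": "0 0 -0.4 0 0 0 0; 0 0 -0.9 0 0 0 0; 0 0 -1.5 0 0 0 0; 0 0 -2.1 0 0 0 0; 0 0 -2.7 0 0 0 0; 0 0 -3.3 0 0 0 0; 0 0 -3.8 0 0 0 0; 0 0 -4.1 0 0 0 0"}}

```text
t: 16.05
position: [0.5802, -0.0886, 0.189]
orientation: [-0.616, 0.788, -0.0, 0.0]
force: [-0.0, -1.3, -6.0]
opening: 0.0146
finger_force: 58.4
```

```bash
python3 -c "
from h import *
tilt()"
```

```text
[ 0.5802 -0.0886  0.189 ] [-0.  -1.3 -6. ] [-0.43  0.06 -0.02] 0.014605325669542516 58.4
scene knob_top [ 0.5985 -0.0088  0.2836]
scene press [ 0.6007 -0.0028  0.106 ]
axis tilt [-0.012 -0.033]
```

Call:
{"method": "move_arm", "body": {"moves": "0 0 -0.4 0 0 0 0; 0 0 -1 0 0 0 0; 0 0 -1.7 0 0 0 0; 0 0 -2.4 0 0 0 0; 0 0 -3.1 0 0 0 0; 0 0 -3.8 0 0 0 0; 0 0 -4.4 0 0 0 0; 0 0 -4.9 0 0 0 0"}}

```text
t: 17.25
position: [0.5801, -0.0885, 0.238]
orientation: [-0.616, 0.788, -0.0, 0.0]
force: [-0.2, 0.3, -5.3]
opening: 0.0145
finger_force: 58.5
```

Call:
{"method": "move_arm", "body": {"moves": "0 0 -0.3 0 0 0 0; 0 0 -0.5 0 0 0 0; 0 0 -0.6 0 0 0 0; 0 0 -0.6 0 0 0 0; 0 0 -0.6 0 0 0 0; 0 0 -0.6 0 0 0 0; 0 0 -0.6 0 0 0 0; 0 0 -0.6 0 0 0 0"}}

```text
t: 18.05
position: [0.58, -0.0886, 0.2432]
orientation: [-0.615, 0.788, 0.0, -0.0]
force: [-0.6, -0.1, -5.4]
opening: 0.0145
finger_force: 58.5
```

```bash
python3 -c "
from h import *
tilt(); save(vision.snapshot('scene'),'s6.png')"
```

```text
[ 0.58   -0.0886  0.2432] [-0.6 -0.1 -5.4] [-0.39  0.09 -0.02] 0.014527198696369597 58.5
scene knob_top [ 0.6019 -0.0099  0.3376]
scene press [ 0.5999 -0.0063  0.1615]
axis tilt [ 0.011 -0.02 ]
```

View pics/s6.png

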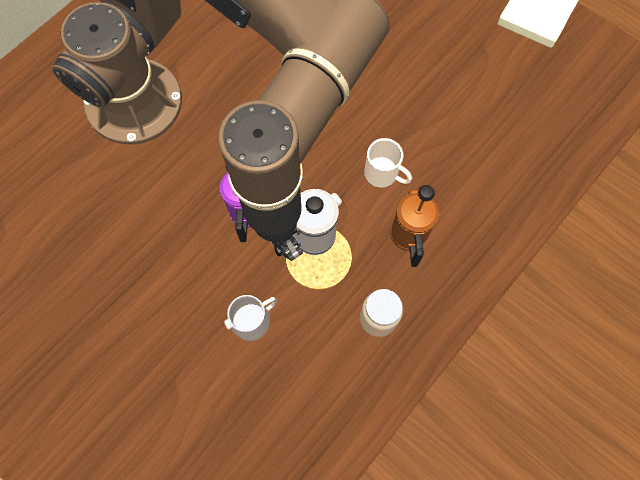

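The press, with its knob at (315,204), hangs level above the trivet with its underside at about 0.16 and the plunger down. The mug, jug and jar have not moved. Handing in.

```bash
python3 -c "
from h import *
print(manip.close_job())"
```

```text
the job is handed in; nothing more can be done
None
```

The plunger went slowly down to its stop, and the press is now held by its handle, level and steady, about 15 cm above the trivet; the job is handed in, but no verdict came back.

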